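# Hang the test mass on the spring balance and prove it holds

## Robot

A 6-joint arm with a two-finger parallel gripper is mounted at the origin on the work surface. World frame = base frame: x ahead of the robot, y to its left, z up, the work surface at z = 0. Lengths are in m, angles in rad, forces in N, time in s.
With the tool pointing down it reaches from about 0.25 to 0.775 m from the base axis. Payload 4 kg.
Tool frame: the origin (TCP) lies at the very end of the fingers, on their centre line; the grasp point (between the pads) lies r.tcp_to_grasp behind it (r.tcp_to_grasp is the distance from the TCP to the grasp point, in m); z points along the fingers, y is the line along which they close (so a half turn about z gives the same grasp; the last joint's range is limited). The gripper opens to 94 mm and grips with 3 to 60 N. Pads are 16 mm wide; open, the fingers measure 119 mm over their backs; the gripper's body (75 mm by 177 mm) begins 78 mm behind the grasp point.
Start: joints at [-0.103, 0.087, 1.371, -0, 1.684, -0.103], TCP at [0.55, -0, 0.206] pointing down, gripper open.
Joint ranges: [-3.1, 3.1], [-0.76, 2.03], [0.27, 2.55], [-1.08, 4.22], [0.17, 2.65], [-2.57, 2.57]. Speed limits (rad/s): [2.79, 2.79, 3.14, 3.14, 3.14, 3.14].

## Interface

Orientations are given as a unit quaternion [x, y, z, w].
In Python, from bench import r, imaging gives the robot as it stands. The module is installed in compiled form; this text tells all that it offers.
- The arm moves only by the tool servo_tool, never from a script. Its argument "series" is a list that holds one entry, the list of rows, each a list of 7 numbers: the shift along the tool's x, y, z in m, then the turn, a rotation vector about the tool's x, y, z in degrees, then the finger opening in m, from 0 to 0.094. A call has 1 to 20 rows; each row shifts and turns the commanded pose from where the row before left it, along the tool's axes as they then stand; what a row does not reach is not made up. A row lasts 1/12 s, in which the tool goes at most 41.7 mm and 7.16 degrees, less where a joint would pass 70% of its speed; a pose out of reach is approached as far as the arm can. A call with a gripper value outside its range is refused whole. The fingers move at their own pace and stop on an object; "force" is the grip in N (left out, the last holds). Time passes only in rows, so rows that do not move let the fingers close. It gives the time, the measured TCP pose, the force, the opening and the grip force at its end, in the units of the state.
- r.sense(): the state, without advancing time (a new reading comes with each control period).
- imaging.capture(name): name is "scene" or "side" or "wrist"; returns a dict with "frame" (384x512x3 uint8, red, green, blue), "depth" (384x512 float32, m along the optical axis (not along the pixel's ray), 0 where there is no reading), "fx", "fy", "cx", "cy" (pixels), "xyz" and "attitude" of the camera in the world. Camera axes: x right, y down, z forward; pixel columns grow to the right and rows downward; lengths in m; the calibration is good to about 2 mm. A picture is of the moment at which its call begins.
- r.close_job(): hands the job in; it is judged then, once.
The state is a dict: "clock": time; "qpos": joint angles; "dq": joint speeds; "tau": joint torques, N m; "tcp_pos": TCP position; "tool_rot": TCP orientation; "force": force on the tool from outside, world axes, zero at the start; "torque": the same for the moment, N m; "opening": finger opening in m; "grasp_force": force on a finger pad.
Only numpy, scipy, OpenCV 4.12 (cv2) and the standard library are available. Lean on these libraries where they do the work, as an engineer would, in place of code of your own. Each camera call takes 0.05 s, during which the arm holds its last target. There are 200 camera calls.

## Task

Take the mass carrier with the blue grip out of the tray and lower it by its eye onto the hook of the spring balance clamped in the stand. Then draw it gently down until about half of the balance's scale shows, pause there for a second to be sure that hook and carrier hold, and ease it back up before letting go, so that it is left hanging still. Do not jerk the balance or pull it to the end of its scale, and leave the other carrier, the spare weights and the glassware where they stand.

Things in the scene. Friction and masses are not known exactly. Their poses are not given: they have to be found in the camera images.
- carrier_blue: The mass carrier to hang, 165 mm tall, 0.24 to 0.38 kg, upright in one tray compartment: brass foot 52 mm across, slotted brass weights 38 mm across up to z = 26 mm, thin stem, blue grip, wire eye on top. Origin: centre of underside, z up. The eye lies in its y-z plane, so the hook passes through along x. Its x axis starts pointing away from the robot, within 0.2 rad of the tray's x.
- carrier_blue_grip (a point): Centre of the blue grip, 76 mm above the carrier's underside: 18 mm (x) by 14 mm (y, between the two flats to pinch) by 48 mm tall. The eye rises 89 mm above it, so come leaning: fingers pointing forward along the carrier's +x and down, 35 to 45 degrees from vertical, which keeps the gripper's body behind the eye and later clear of the balance above.
- carrier_blue_eye (a point): Centre of the wire at the top of the carrier's eye, 162 mm above its underside. Wire 6 mm thick; the opening is 34 mm wide (y) and 44 mm high, from 3 mm below this point downward.
- stand: Support stand fixed on the bench: grey foot plate 200 x 125 x 14 mm, steel rod 560 mm tall at x = +100 mm, and a clamp holding a clear tubular spring balance upright above the origin (35 mm across, barrel's lower end 335 mm above the bench). Origin on the bench under the hook; x points from the hook to the rod, away from the robot. The hook's mouth opens to -x.
- hook_seat (a point): Bottom of the balance hook's bowl (centre of the 6 mm wire); moves with the hook; 270 mm above the bench unloaded. In the stand's axes its upturned tip is 23 mm to -x and 19 mm up, the back of the bowl 16 mm to +x, the shank straight above from 46 mm up. An eye enters from -x with its top wire 27 to 35 mm above this point, then goes down; seated, the wire is 6 mm above it.
- plunger (a joint): How far the hook and the white scale sleeve are drawn down out of the balance's barrel, m: 0 unloaded, end stop 0.080 (10 N), spring 125 N/m. The sleeve has a ring every 8 mm (1 N), red at 0, 5 and 10 N; half scale is 0.040. The blue carrier hanging free draws it 0.018 to 0.030.
- carrier_orange: A like carrier with an orange grip and one slotted weight, 165 mm tall; must be left standing in its compartment. Origin at the centre of the underside.
- spare_weights: Two spare slotted brass weights, 38 mm across and 12 mm high together, in the tray's other compartment; to be left. Origin at the centre of the underside.
- tray: Wooden tray fixed on the bench, 115 x 320 x 26 mm, floor 6 mm thick, three compartments side by side along its y, centres 104 mm apart. Origin at the centre of the underside.
- reagent_bottle: Amber bottle 60 mm across and 115 mm tall, to be left. Origin at the centre of the underside.
- beaker: Glass beaker 72 mm across and 85 mm tall, to be left. Origin at the centre of the underside.
Things that resemble listed ones, but are neither listed nor needed, are in the scene too. What is shaped like the carrier_blue but black or turquoise is not meant.

How it is judged:
By the outcome, as a careful person would: the job done as asked, in the order asked, and still so for the second after the job is handed in, with the robot touching nothing.
It also fails if it takes over 56 s, if anything falls off the work surface, if the arm or the gripper's body presses on something with over 40 N, if the wrist force passes 120 N, or if a joint passes its speed limit or range.

## Working session

There is one attempt and no reset: what is moved stays moved. The work goes in short steps, Python scripts to look and compute and a tool call to move; the robot and the scene stay as the last step left them, time stands still between calls to the robot, and variables do not carry over. Pictures are saved under pics/ and viewed, at most 10 in all, crops included, and the job is handed in when it is done.

Besides the shell and the picture viewer there is one more tool, called after "Request:" as a command line: name --argument value ..., lists and objects as JSON in quotes. servo_tool: Moves the arm, as the interface text tells. Its arguments: {"type":"object","properties":{"series":{"type":"array","items":{"type":"array","items":{"type":"array","items":{"type":"number"}}}},"force":{"type":"number"}},"required":["series"]}

```bash
mkdir -p pics; cat > h.py <<'E'
import numpy as np, cv2
from scipy.spatial.transform import Rotation as R
from bench import r, imaging
def cap(n, save=None):
    c=imaging.capture(n)
    if save: cv2.imwrite('pics/'+save,c['frame'][:,:,::-1])
    return c
def cloud(c):
    a=np.array(c['attitude']); M=R.from_quat(a).as_matrix() if a.size==4 else a.reshape(3,3)
    v,u=np.mgrid[0:384,0:512]; d=c['depth']
    P=np.stack([(u-c['cx'])/c['fx']*d,(v-c['cy'])/c['fy']*d,d],-1)
    return P@M.T+np.array(c['xyz'])
def ray(c,u,v):
    a=np.array(c['attitude']); M=R.from_quat(a).as_matrix() if a.size==4 else a.reshape(3,3)
    return np.array(c['xyz']), M@np.array([(u-c['cx'])/c['fx'],(v-c['cy'])/c['fy'],1])
E
python3 - <<'E'
from h import *
a=cap('scene');b=cap('side')
cv2.imwrite('pics/a.png',cv2.resize(a['frame'][:,:,::-1],(800,600)))
cv2.imwrite('pics/b.png',cv2.resize(b['frame'][:,:,::-1],(800,600)))
print(a['xyz'],a['attitude'],a['fx'],b['xyz'],b['attitude'],b['fx'])
s=r.sense();print(s['clock'],s['tcp_pos'],s['tool_rot'],r.tcp_to_grasp)
E
```

```text
[1.30654451 0.35331613 0.83057065] [ 0.42700658  0.78328407 -0.39084632 -0.22665083] 399.9891162572268 [-0.15607795 -0.76632515  0.73564221] [ 0.78870947 -0.35246985  0.19696854 -0.46357931] 458.8088799122176
0.1 [5.49502800e-01 2.28918448e-05 2.04419823e-01] [ 7.07118790e-01  7.07094074e-01 -6.35104573e-04 -7.64566595e-04] 0.0188
```

View pics/a.png

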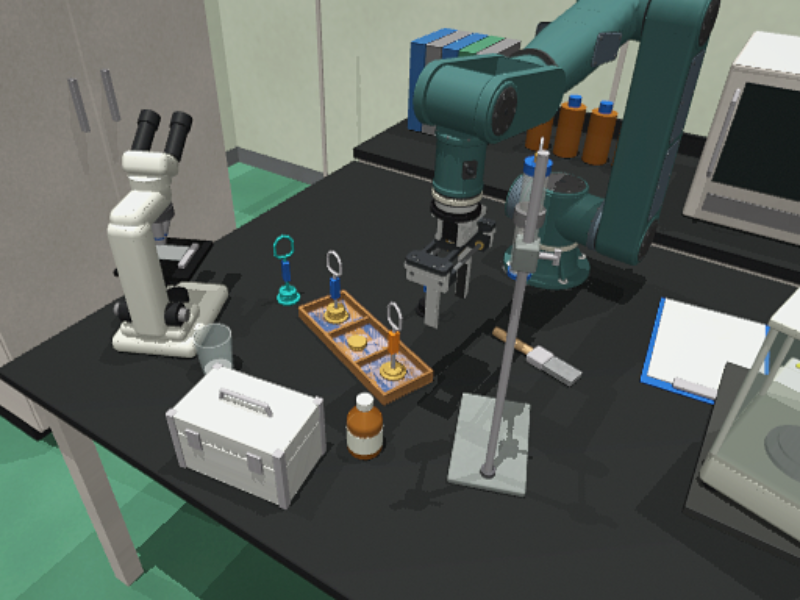

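View pics/b.png

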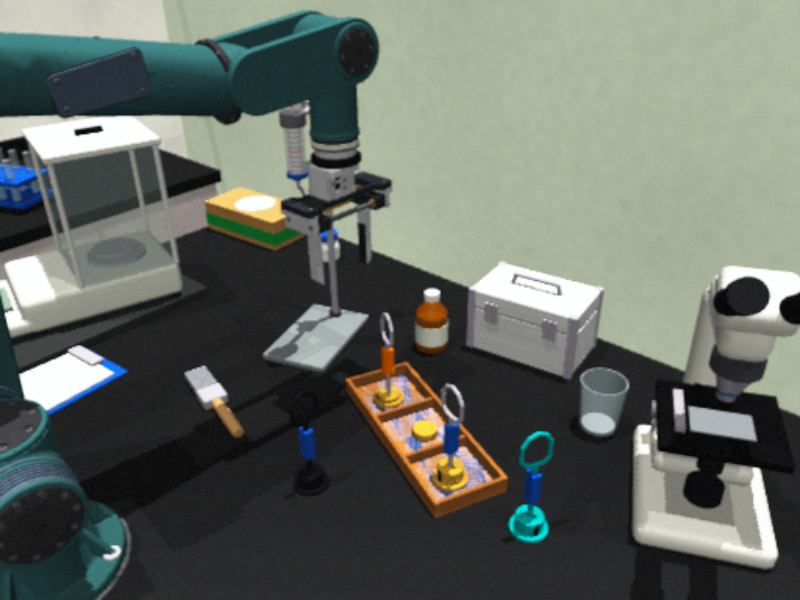

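Scene view: brass blue carrier's grip at (335,290), decoys at turquoise (287,270) and black (side 308,443). The stand rod foot is at (488,472). Side view: target grip at (452,438), eye (453,403), hook about (300,185), stand plate around (318,337).

```bash
python3 - <<'E'
from h import *
for n,(gu,gv),(eu,ev) in (('scene',(335,290),(335,263)),('side',(452,438),(453,403))):
    c=cap(n);P=cloud(c);f=c['frame'].astype(int);h=cv2.cvtColor(c['frame'],cv2.COLOR_RGB2HSV)
    blue=((h[...,0]>105)&(h[...,0]<125)&(h[...,1]>150)&(h[...,2]>60)).astype(np.uint8)
    k,l,st,ce=cv2.connectedComponentsWithStats(blue)
    for i in range(1,k):
        if st[i,4]>40:
            p=P[l==i];print(n,'blue',ce[i].round(1),st[i],np.median(p,0).round(4),p[:,2].min().round(3),p[:,2].max().round(3))
    # eye: bright pts z 0.11-.175 near
    box=np.zeros((384,512),bool);u,v=int(eu*.64),int(ev*.64);box[v-22:v+20,u-16:u+18]=1
    m=box&(P[...,2]>.118)&(P[...,2]<.19)&(c['depth']>0)&(blue==0)
    p=P[m];q=p-p.mean(0);U,S,V=np.linalg.svd(q,full_matrices=False)
    print('eye',m.sum(),p.mean(0).round(4),p[:,2].max(),'normal',V[2].round(3),S.round(3), 'top',p[p[:,2]>p[:,2].max()-.006].mean(0).round(4))
    d=np.linalg.svd((q[:,:2]))[2][0];print('eye dir xy',d,np.degrees(np.arctan2(d[1],d[0])))
    # tray colour
    t=((h[...,0]>5)&(h[...,0]<16)&(h[...,1]>120)&(P[...,2]>.018)&(P[...,2]<.032))
    k,l,st,ce=cv2.connectedComponentsWithStats(t.astype(np.uint8));i=1+st[1:,4].argmax()
    rect=cv2.minAreaRect((P[t][:,:2]*1000).astype(np.float32));print('tray',rect)
    # stand plate
    s=(P[...,2]>.010)&(P[...,2]<.019)&(h[...,1]<60)&(h[...,2]>90)
    k,l,st,ce=cv2.connectedComponentsWithStats(s.astype(np.uint8));i=1+st[1:,4].argmax()
    print('plate',ce[i]/.64,cv2.minAreaRect((P[l==i][:,:2]*1000).astype(np.float32)))
    # column above z .2 near plate
    o=P[l==i][:,:2].mean(0)
    s=(np.hypot(P[...,0]-o[0],P[...,1]-o[1])<.16)&(c['depth']>0)
    for z in np.arange(.02,.64,.03):
        w=s&(abs(P[...,2]-z)<.015)
        if w.sum()>3: print('z',z.round(3),w.sum(),np.median(P[w],0).round(4),P[w][:,:2].min(0).round(3),P[w][:,:2].max(0).round(3))
E
```

```text
scene blue [265.5  50.8] [261  27  12  57 317] [-0.5811 -0.7197  0.2088] 0.003 0.831
scene blue [287.   33.3] [283  31  10   6  49] [-0.5793 -0.5996  0.2884] 0.271 0.298
scene blue [367.5  64. ] [364  61   8   7  52] [-0.6854 -0.1934  0.1818] 0.163 0.194
scene blue [387.4  68. ] [383  65   9   7  54] [-0.6846 -0.0933  0.1813] 0.168 0.194
scene blue [338.4 105.7] [335  99   8  14  77] [0.5854 0.1134 0.5048] -0.001 0.508
scene blue [182.5 173. ] [180 166   6  14  63] [ 0.4649 -0.4239  0.0791] -0.002 0.101
scene blue [213.9 184.1] [211 178   7  14  81] [ 0.4658 -0.2925  0.0853] 0.059 0.831
scene blue [424.2 233.9] [410 190  47  69 329] [0.2751 0.3157 0.0038] -0.004 0.831
eye 68 [ 0.4618 -0.2954  0.143 ] 0.1696819182194852 normal [ 0.97  -0.244  0.008] [0.141 0.126 0.015] top [ 0.4612 -0.2952  0.1667]
eye dir xy [0.24349269 0.96990273] 75.90722636101506
tray ((-153.2747802734375, -184.8483428955078), (336.4375915527344, 1543.734619140625), 88.7769546508789)
plate [490.18631078 443.8035148 ] ((595.3956909179688, 129.6043243408203), (202.35472106933594, 124.21027374267578), 19.603454589843
[... 2628 characters left out ...]
048  0.2606] [ 0.487 -0.012] [0.61  0.012]
z 0.29 133 [ 0.5973 -0.0044  0.286 ] [ 0.469 -0.034] [0.622 0.123]
z 0.32 407 [ 0.5965 -0.0214  0.3202] [ 0.462 -0.035] [0.637 0.124]
z 0.35 790 [ 0.5545 -0.0063  0.3462] [ 0.46  -0.037] [0.637 0.134]
z 0.38 455 [0.5375 0.006  0.3805] [ 0.505 -0.036] [0.58  0.131]
z 0.41 493 [ 0.5393 -0.0077  0.4082] [ 0.511 -0.037] [0.655 0.188]
z 0.44 566 [ 0.5488 -0.0011  0.44  ] [ 0.51  -0.035] [0.654 0.187]
z 0.47 369 [ 0.523  -0.0207  0.4698] [ 0.513 -0.036] [0.581 0.108]
z 0.5 193 [ 0.5316 -0.0281  0.4933] [ 0.513 -0.035] [0.572 0.015]
z 0.56 135 [0.4713 0.0497 0.571 ] [0.442 0.04 ] [0.521 0.056]
z 0.59 562 [0.519  0.0451 0.5873] [ 0.441 -0.026] [0.575 0.065]
```

```bash
cat >> h.py <<'E'
def pose(cx_deg, lean=40):
    a=np.radians(cx_deg);t=np.radians(lean)
    cx=np.array([np.cos(a),np.sin(a),0]);cy=np.array([-cx[1],cx[0],0])
    z=np.sin(t)*cx-np.cos(t)*np.array([0,0,1.]);y=-cy
    return np.stack([np.cross(y,z),y,z],1)
def rows(p,Rt,n,p0=None,R0=None):
    """row to repeat n times from current pose to GRASP point p, rotation Rt"""
    s=r.sense();R0=R.from_quat(s['tool_rot']).as_matrix() if R0 is None else R0
    p0=np.array(s['tcp_pos']) if p0 is None else p0
    tcp=np.array(p)+r.tcp_to_grasp*Rt[:,2]
    w=R.from_matrix(R0.T@Rt).as_rotvec()/n
    A=sum(R.from_rotvec(w*k).as_matrix() for k in range(n))
    d=np.linalg.solve(A,R0.T@(tcp-p0))
    print(n,'x',(d*1000).round(2),'mm',np.degrees(w).round(3),'deg |d|',np.linalg.norm(d).round(4),'|w|',np.degrees(np.linalg.norm(w)).round(2))
    return tcp,Rt
def grasp():
    s=r.sense();return np.array(s['tcp_pos'])-r.tcp_to_grasp*R.from_quat(s['tool_rot']).as_matrix()[:,2]
E
```

Request:
servo_tool --series '[[[-0.02,0,-0.015,0,0,0,0.06],[-0.02,0,-0.015,0,0,0,0.06],[-0.02,0,-0.015,0,0,0,0.06],[-0.02,0,-0.015,0,0,0,0.06],[-0.02,0,-0.015,0,0,0,0.06],[-0.02,0,-0.015,0,0,0,0.06]]]' --force 20

```text
clock: 0.7
tcp_pos: [0.5498, -0.1209, 0.2959]
tool_rot: [0.707, 0.707, -0.0, -0.0]
force: [1.4, -0.2, -1.0]
opening: 0.0605
grasp_force: 0.0
```

```bash
python3 - <<'E'
from h import *
g=np.array([.460,-.297,.082]);Rt=pose(-14)
s=r.sense();print(s['tcp_pos'],s['qpos'],s['opening'])
rows(g-.13*Rt[:,2]+[0,0,.05],Rt,20)
E
```

```text
[ 0.54978035 -0.12086873  0.29594113] [-3.17143943e-01  1.17489188e-01  1.16006139e+00  3.07238602e-05
  1.86446269e+00 -3.17237140e-01] 0.06047075723586979
20 x [-13.69  -0.    -0.42] mm [-1.807  1.412  4.962] deg |d| 0.0137 |w| 5.47
```

Request:
servo_tool --series '[[[-0.0137,0,-0.0004,-1.81,1.41,4.96,0.06],[-0.0137,0,-0.0004,-1.81,1.41,4.96,0.06],[-0.0137,0,-0.0004,-1.81,1.41,4.96,0.06],[-0.0137,0,-0.0004,-1.81,1.41,4.96,0.06],[-0.0137,0,-0.0004,-1.81,1.41,4.96,0.06],[-0.0137,0,-0.0004,-1.81,1.41,4.96,0.06],[-0.0137,0,-0.0004,-1.81,1.41,4.96,0.06],[-0.0137,0,-0.0004,-1.81,1.41,4.96,0.06],[-0.0137,0,-0.0004,-1.81,1.41,4.96,0.06],[-0.0137,0,-0.0004,-1.81,1.41,4.96,0.06],[-0.0137,0,-0.0004,-1.81,1.41,4.96,0.06],[-0.0137,0,-0.0004,-1.81,1.41,4.96,0.06],[-0.0137,0,-0.0004,-1.81,1.41,4.96,0.06],[-0.0137,0,-0.0004,-1.81,1.41,4.96,0.06],[-0.0137,0,-0.0004,-1.81,1.41,4.96,0.06],[-0.0137,0,-0.0004,-1.81,1.41,4.96,0.06],[-0.0137,0,-0.0004,-1.81,1.41,4.96,0.06],[-0.0137,0,-0.0004,-1.81,1.41,4.96,0.06],[-0.0137,0,-0.0004,-1.81,1.41,4.96,0.06],[-0.0137,0,-0.0004,-1.81,1.41,4.96,0.06]]]'

```text
clock: 2.37
tcp_pos: [0.3901, -0.2792, 0.2156]
tool_rot: [0.932, -0.117, 0.34, 0.042]
force: [0.0, 0.2, 1.0]
opening: 0.06
grasp_force: 0.0
```

```bash
python3 - <<'E'
from h import *
g=np.array([.460,-.297,.082]);Rt=pose(-14)
s=r.sense();print(s['clock'],s['tcp_pos'],s['qpos'],s['opening'])
print(R.from_quat(s['tool_rot']).as_matrix().round(3),Rt.round(3))
rows(g-.10*Rt[:,2],Rt,6)
c=cap('wrist','w1.png');P=cloud(c);print(c['xyz'])
h=cv2.cvtColor(c['frame'],cv2.COLOR_RGB2HSV)
b=((h[...,0]>105)&(h[...,0]<125)&(h[...,1]>150)&(h[...,2]>60)).astype(np.uint8)
k,l,st,ce=cv2.connectedComponentsWithStats(b)
for i in range(1,k):
    if st[i,4]>60: p=P[l==i];print(ce[i],st[i],np.median(p,0),p.min(0),p.max(0))
b=cap('scene');P=cloud(b)
s=(np.hypot(P[...,0]-.572,P[...,1]-.12)<.06)&(b['depth']>0)
c2=cap('side','s1.png');P2=cloud(c2);s2=(np.hypot(P2[...,0]-.572,P2[...,1]-.12)<.06)&(c2['depth']>0)
for z in np.arange(.25,.46,.01):
    for n,Q,m in (('sc',P,s),('si',P2,s2)):
        w=m&(abs(Q[...,2]-z)<.005)
        if w.sum()>2: print(n,z.round(3),w.sum(),Q[w].mean(0).round(4),Q[w][:,:2].min(0).round(3),Q[w][:,:2].max(0).round(3))
cv2.imwrite('pics/s1c.png',cv2.resize(c2['frame'][60:240,150:330,::-1],(600,600)))
E
```

```text
2.3667 [ 0.39012557 -0.27917607  0.21561635] [-1.11972087 -0.54060289  2.01816479  0.5519868   1.22212802  0.62653895] 0.060029796662625756
[[ 0.741 -0.247  0.624]
 [-0.189 -0.969 -0.158]
 [ 0.644 -0.001 -0.765]] [[ 0.743 -0.242  0.624]
 [-0.185 -0.97  -0.156]
 [ 0.643 -0.    -0.766]]
6 x [-5.12  0.06 11.25] mm [ 0.025 -0.016 -0.039] deg |d| 0.0124 |w| 0.05
[ 0.32836142 -0.26393951  0.3976467 ]
[360.06060606 185.18686869] [349 168  24  30 396] [ 0.45594548 -0.42633706  0.08189996] [ 3.28361423e-01 -4.87212518e-01 -3.40415871e-05] [ 0.51495695 -0.26393951  0.3976467 ]
[251.48837209 203.5       ] [246 197  13  11  86] [ 0.45398854 -0.29737773  0.10660547] [ 0.45003928 -0.30598586  0.10413447] [ 0.46319396 -0.29166116  0.10799503]
si 0.27 9 [0.5691 0.1177 0.2733] [0.559 0.113] [0.577 0.123]
si 0.28 17 [0.5683 0.1177 0.2801] [0.548 0.11 ] [0.582 0.125]
si 0.29 15 [0.5676 0.1184 0.2897] [0.545 0.107] [0.586 0.128]
si 0.3 6 [0.583  0.1232 0.3001] [0.58  0.122] [0.586 0.125]
si 0.31 8 [0.5773 0.1214 0.3099] [0.572 0.117] [0.582 0.124]
si 0.32 11 [0.5702 0.1188 0.3203] [0.565 0.116] [0.576 0
[... 907 characters left out ...]
.108] [0.584 0.135]
si 0.4 48 [0.5624 0.1103 0.3999] [0.553 0.103] [0.578 0.131]
sc 0.41 28 [0.582  0.1209 0.4102] [0.569 0.107] [0.588 0.137]
si 0.41 53 [0.5624 0.1104 0.41  ] [0.552 0.102] [0.58  0.128]
sc 0.42 33 [0.586  0.1222 0.4218] [0.572 0.103] [0.592 0.141]
si 0.42 50 [0.5623 0.1088 0.4204] [0.548 0.099] [0.584 0.126]
sc 0.43 56 [0.5865 0.1236 0.4302] [0.568 0.102] [0.618 0.143]
si 0.43 84 [0.5707 0.1123 0.4305] [0.547 0.097] [0.63  0.137]
sc 0.44 75 [0.5822 0.122  0.4399] [0.562 0.101] [0.593 0.142]
si 0.44 83 [0.5653 0.1109 0.4399] [0.547 0.098] [0.629 0.138]
sc 0.45 38 [0.5821 0.1207 0.4497] [0.567 0.107] [0.588 0.137]
si 0.45 54 [0.5625 0.1103 0.4498] [0.554 0.099] [0.58  0.125]
```

View pics/w1.png

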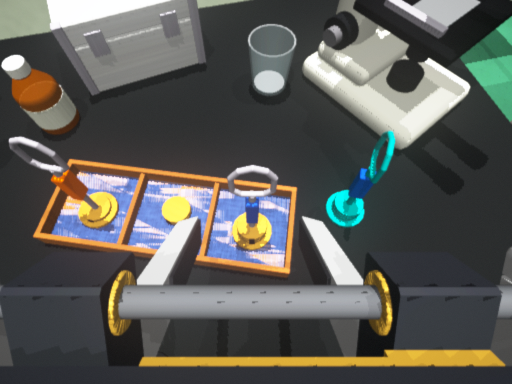

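View pics/s1c.png

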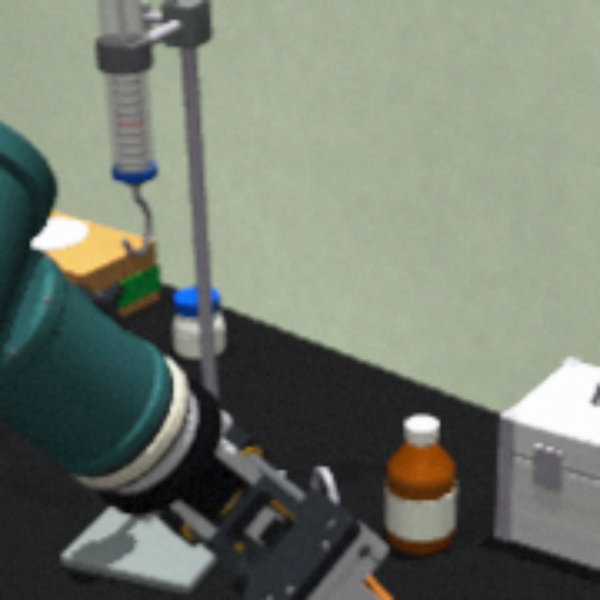

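Wrist view: target eye at (252,182) and grip at (252,203) lie centred between the finger tips (~190 and ~310, row 222). The side crop shows the hook at (140,245), mouth to the left, clear to reach.

Request:
servo_tool --series '[[[-0.0051,0,0.0112,0,0,0,0.06],[-0.0051,0,0.0112,0,0,0,0.06],[-0.0051,0,0.0112,0,0,0,0.06],[-0.0051,0,0.0112,0,0,0,0.06],[-0.0051,0,0.0112,0,0,0,0.06],[-0.0051,0,0.0112,0,0,0,0.06],[0,0,0.01,0,0,0,0.06],[0,0,0.01,0,0,0,0.06],[0,0,0.01,0,0,0,0.06],[0,0,0.01,0,0,0,0.06],[0,0,0.01,0,0,0,0.06]]]'

```text
clock: 3.43
tcp_pos: [0.4431, -0.2927, 0.108]
tool_rot: [0.933, -0.113, 0.34, 0.043]
force: [1.2, 0.4, -0.1]
opening: 0.0605
grasp_force: 0.0
```

```bash
python3 - <<'E'
from h import *
g=np.array([.4595,-.2975,.082]);Rt=pose(-14)
s=r.sense();print(s['clock'],grasp(),s['force'])
rows(g,Rt,6)
c=cap('wrist');P=cloud(c)
h=cv2.cvtColor(c['frame'],cv2.COLOR_RGB2HSV)
cv2.imwrite('pics/w2.png',c['frame'][:,:,::-1])
b=((h[...,0]>105)&(h[...,0]<125)&(h[...,1]>150)&(h[...,2]>50)).astype(np.uint8)
k,l,st,ce=cv2.connectedComponentsWithStats(b)
for i in range(1,k):
    if st[i,4]>60: p=P[l==i];print(ce[i],st[i],np.median(p,0))
m=(P[...,2]>.13)&(P[...,2]<.18)&(np.hypot(P[...,0]-.46,P[...,1]+.297)<.04)&(c['depth']>0)
p=P[m];print(m.sum(),p.mean(0),np.linalg.svd(p-p.mean(0),full_matrices=False)[2][2], p[p[:,2]>.16].mean(0))
E
```

```text
3.4333 [ 0.43135646 -0.28973772  0.12241562] [ 1.19441816  0.35549902 -0.08788702]
6 x [-0.62  0.11  8.29] mm [ 0.007 -0.021  0.037] deg |d| 0.0083 |w| 0.04
[416.76815182 183.90181518] [ 394  158   51   48 1212] [ 0.45629418 -0.42565031  0.08283075]
1616 [ 0.45789714 -0.29890133  0.15845744] [-0.96586714  0.25227347  0.05881126] [ 0.45827544 -0.29914156  0.16709494]
```

View pics/w2.png

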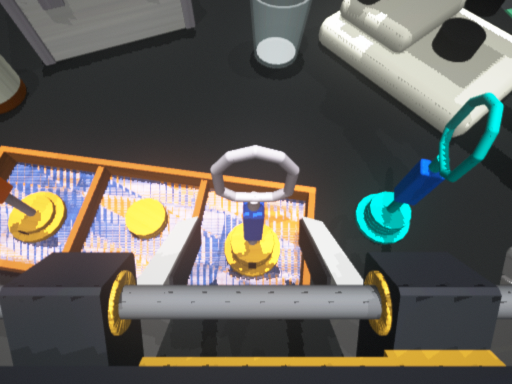

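Wrist view: blue grip at (253,222), eye ring around (255,172), both midway between the fingers. I'll advance and close.

Request:
servo_tool --series '[[[-0.0006,0,0.0083,0,0,0,0.06],[-0.0006,0,0.0083,0,0,0,0.06],[-0.0006,0,0.0083,0,0,0,0.06],[-0.0006,0,0.0083,0,0,0,0.06],[-0.0006,0,0.0083,0,0,0,0.06],[-0.0006,0,0.0083,0,0,0,0.06],[0,0,0,0,0,0,0.06],[0,0,0,0,0,0,0.0],[0,0,0,0,0,0,0.0],[0,0,0,0,0,0,0.0],[0,0,0,0,0,0,0.0],[0,0,0,0,0,0,0.0],[0,0,0,0,0,0,0.0],[0,0,0,0,0,0,0.0],[0,0,0,0,0,0,0.0],[0,0,0,0,0,0,0.0],[0,0,0,0,0,0,0.0],[0,0,0,0,0,0,0.0]]]' --force 30

```text
clock: 4.98
tcp_pos: [0.4698, -0.2992, 0.0667]
tool_rot: [0.932, -0.114, 0.34, 0.043]
force: [-0.8, -0.7, 1.4]
opening: 0.0138
grasp_force: 30.0
```

```bash
python3 - <<'E'
from h import *
s=r.sense();print(s['clock'],grasp(),s['force'],s['opening'],s['grasp_force'])
print(R.from_quat(s['tool_rot']).as_matrix().round(3))
E
```

```text
4.9833 [ 0.45803077 -0.29620026  0.08109265] [-0.81527694 -0.7192899   1.43896483] 0.013765148525547981 29.97968941926956
[[ 0.743 -0.242  0.624]
 [-0.184 -0.97  -0.157]
 [ 0.644  0.002 -0.765]]
```

Request:
servo_tool --series '[[[0.0032,0,-0.0038,0,0,0,0.0],[0.0064,0,-0.0076,0,0,0,0.0],[0.0122,0,-0.0145,0,0,0,0.0],[0.0122,0,-0.0145,0,0,0,0.0],[0.0122,0,-0.0145,0,0,0,0.0],[0.0122,0,-0.0145,0,0,0,0.0],[0.0122,0,-0.0145,0,0,0,0.0],[0.0122,0,-0.0145,0,0,0,0.0],[0.0122,0,-0.0145,0,0,0,0.0],[0.0122,0,-0.0145,0,0,0,0.0],[0.0122,0,-0.0145,0,0,0,0.0],[0.0064,0,-0.0076,0,0,0,0.0],[0,0,0,0,0,0,0.0],[0,0,0,0,0,0,0.0],[0,0,0,0,0,0,0.0]]]'

```text
clock: 6.23
tcp_pos: [0.4693, -0.298, 0.2596]
tool_rot: [0.933, -0.115, 0.338, 0.041]
force: [0.1, 1.0, -3.5]
opening: 0.0143
grasp_force: 30.0
```

```bash
cat > eye.py <<'E'
from h import *
def eye(show=None):
    c=cap('wrist');P=cloud(c);s=r.sense();Rt=R.from_quat(s['tool_rot']).as_matrix();g=grasp()
    q=(P-g)  # eye near 62..90mm above grip
    m=(abs(q[...,2]-.07)<.03)&(np.hypot(q[...,0],q[...,1])<.045)&(c['depth']>0)
    p=P[m];o=p.mean(0);n=np.linalg.svd(p-o,full_matrices=False)[2][2];n*=np.sign(n[0])
    top=p[p[:,2]>np.percentile(p[:,2],97)-.003].mean(0)
    print('n',m.sum(),'ctr',o.round(4),'normal',n.round(3),'yaw',np.degrees(np.arctan2(n[1],n[0])).round(1),'pitch',np.degrees(np.arcsin(n[2])).round(1),'top',top.round(4),'zmax',np.percentile(p[:,2],98).round(4),'top-g',(top-g).round(4))
    if show: cv2.imwrite('pics/'+show,c['frame'][:,:,::-1])
E
python3 - <<'E'
from eye import *
s=r.sense();print(s['clock'],grasp(),s['force'],s['opening'],s['grasp_force'])
eye()
H=np.array([.5705,.119,.270]);a=np.radians(19.6);sx=np.array([np.cos(a),np.sin(a),0])
Rt=pose(19.6)
rows(H-.085*sx+[0,0,.275-.27],Rt,18)
E
```

```text
6.2333 [ 0.45760983 -0.29505331  0.27407419] [ 0.14207632  1.04182425 -3.51293801] 0.014286395021058928 29.980557560920715
n 13872 ctr [ 0.4341 -0.2893  0.3579] normal [ 0.644 -0.166  0.746] yaw -14.4 pitch 48.3 top [ 0.4193 -0.2849  0.3724] zmax 0.3735 top-g [-0.0383  0.0101  0.0986]
18 x [  1.99 -22.05   1.6 ] mm [ 1.195  0.006 -1.434] deg |d| 0.0222 |w| 1.87
```

Request:
servo_tool --series '[[[0.001,-0.011,0.0008,0.6,0,-0.72,0.0],[0.002,-0.022,0.0016,1.2,0,-1.43,0.0],[0.002,-0.022,0.0016,1.2,0,-1.43,0.0],[0.002,-0.022,0.0016,1.2,0,-1.43,0.0],[0.002,-0.022,0.0016,1.2,0,-1.43,0.0],[0.002,-0.022,0.0016,1.2,0,-1.43,0.0],[0.002,-0.022,0.0016,1.2,0,-1.43,0.0],[0.002,-0.022,0.0016,1.2,0,-1.43,0.0],[0.002,-0.022,0.0016,1.2,0,-1.43,0.0],[0.002,-0.022,0.0016,1.2,0,-1.43,0.0],[0.002,-0.022,0.0016,1.2,0,-1.43,0.0],[0.002,-0.022,0.0016,1.2,0,-1.43,0.0],[0.002,-0.022,0.0016,1.2,0,-1.43,0.0],[0.002,-0.022,0.0016,1.2,0,-1.43,0.0],[0.002,-0.022,0.0016,1.2,0,-1.43,0.0],[0.002,-0.022,0.0016,1.2,0,-1.43,0.0],[0.002,-0.022,0.0016,1.2,0,-1.43,0.0],[0.002,-0.022,0.0016,1.2,0,-1.43,0.0],[0.001,-0.011,0.0008,0.6,0,-0.72,0.0]]]'

```text
clock: 7.87
tcp_pos: [0.5012, 0.0957, 0.2611]
tool_rot: [0.926, 0.162, 0.336, -0.059]
force: [-0.3, 0.4, -2.3]
opening: 0.014
grasp_force: 30.0
```

Request:
servo_tool --series '[[[0,0,0,0,0,0,0.0],[0,0,0,0,0,0,0.0],[0,0,0,0,0,0,0.0]]]'

```text
clock: 8.12
tcp_pos: [0.5024, 0.0925, 0.2621]
tool_rot: [0.926, 0.16, 0.337, -0.057]
force: [0.7, 0.4, -2.3]
opening: 0.0142
grasp_force: 30.0
```

```bash
python3 - <<'E'
from eye import *
s=r.sense();print(s['clock'],grasp(),s['force'],s['opening'],s['grasp_force'])
H=np.array([.5705,.119,.270]);a=np.radians(19.6);sx=np.array([np.cos(a),np.sin(a),0])
Rt=pose(19.6)
M=R.from_quat(s['tool_rot']).as_matrix();print(M.round(3),(np.degrees(R.from_matrix(Rt.T@M).as_rotvec())).round(2))
for n in ('side','scene','wrist'):
    c=cap(n);P=cloud(c);g=grasp()
    cv2.imwrite(f'pics/{n}3.png',c['frame'][:,:,::-1])
    if n!='wrist':
        m=(P[...,2]>g[2]+.04)&(P[...,2]<g[2]+.1)&(np.hypot(P[...,0]-g[0],P[...,1]-g[1])<.06)&(c['depth']>0)
        q=(P-g); ux=q@sx; m&=(abs(ux)<.03); m&=abs(q[...,0]*-sx[1]+q[...,1]*sx[0])<.03
        p=P[m];print(n,m.sum(),p.mean(0).round(4) if m.any() else '')
        if m.sum()>10:
            N=np.linalg.svd(p-p.mean(0),full_matrices=False)[2][2];N*=np.sign(N[0]);print(N.round(3),np.degrees(np.arctan2(N[1],N[0])),np.degrees(np.arcsin(N[2])),p[:,2].max(),p[p[:,2]>p[:,2].max()-.005].mean(0)-g)
a=cv2.imread('pics/side3.png');b=cv2.imread('pics/wrist3.png')
cv2.imwrite('pics/m3.png',np.hstack([cv2.resize(a[60:240,120:300],(400,400)),cv2.resize(b,(400,400))]))
E
```

```text
8.1167 [0.49104078 0.0884485  0.27646132] [ 0.71708385  0.36146474 -2.30297995] 0.014191702764405558 29.980392158031464
[[ 0.722  0.335  0.606]
 [ 0.258 -0.942  0.214]
 [ 0.642  0.002 -0.766]] [-0.09 -0.02 -0.04]
side 27 [0.4926 0.0892 0.3631]
[0.795 0.295 0.529] 20.368745976821025 31.948822893883122 0.3675714348490346 [ 0.00114939 -0.00044224  0.08845886]
scene 62 [0.4935 0.0712 0.34  ]
[ 0.351 -0.931 -0.104] -69.35622042425003 -5.9556834231364855 0.3678513927694658 [-0.01855058 -0.02992649  0.08844008]
```

View pics/m3.png

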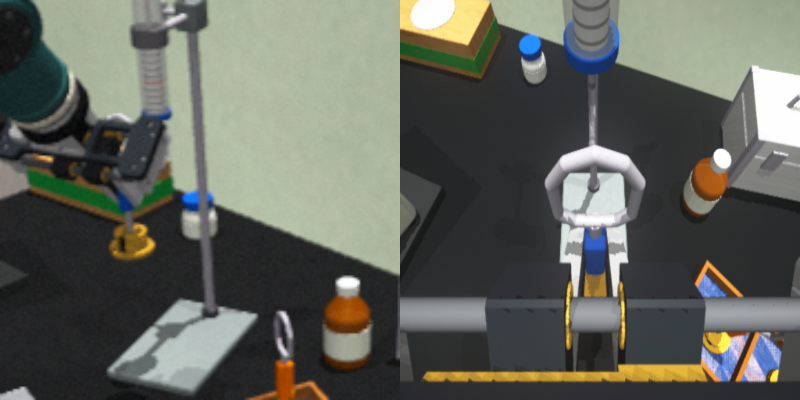

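Side crop: carrier held level, with the foot at (130,240), behind the balance. Wrist view: eye centre (594,190) lines up with the stand rod and barrel (593), so the yaw and side offset are right. Next: descend and enter.

Request:
servo_tool --series '[[[-0.005,0,0.0059,0,0,0,0.0],[-0.005,0,0.0059,0,0,0,0.0],[-0.005,0,0.0059,0,0,0,0.0],[-0.005,0,0.0059,0,0,0,0.0],[-0.005,0,0.0059,0,0,0,0.0],[-0.005,0,0.0059,0,0,0,0.0],[-0.005,0,0.0059,0,0,0,0.0],[-0.005,0,0.0059,0,0,0,0.0],[0.0038,0,0.0032,0,0,0,0.0],[0.0038,0,0.0032,0,0,0,0.0],[0.0038,0,0.0032,0,0,0,0.0],[0.0038,0,0.0032,0,0,0,0.0],[0.0038,0,0.0032,0,0,0,0.0],[0.0038,0,0.0032,0,0,0,0.0],[0.0038,0,0.0032,0,0,0,0.0],[0.0038,0,0.0032,0,0,0,0.0],[0,0,0,0,0,0,0.0],[0,0,0,0,0,0,0.0]]]'

```text
clock: 9.77
tcp_pos: [0.5397, 0.1063, 0.2004]
tool_rot: [0.926, 0.16, 0.337, -0.058]
force: [0.3, -0.3, -2.5]
opening: 0.0139
grasp_force: 30.0
```

```bash
cat > st.py <<'E'
from eye import *
H=np.array([.5705,.119,.270]);a=np.radians(19.6);sx=np.array([np.cos(a),np.sin(a),0]);sy=np.array([-sx[1],sx[0],0])
def st():
    s=r.sense();M=R.from_quat(s['tool_rot']).as_matrix();e=grasp()+.0015*sx+[0,0,.0875]-H
    print('t',s['clock'],'eye rel seat x,y,z mm',(1000*np.array([e@sx,e@sy,e[2]])).round(1),'F',np.round(s['force'],2),'open',round(s['opening'],4),'rot err',np.degrees(R.from_matrix(pose(19.6).T@M).as_rotvec()).round(2))
def pts(n,lo=.26,hi=.36,w=.1):
    c=cap(n);P=cloud(c);q=P-H;x=q@sx;y=q@sy;z=q[...,2]
    return c,x*1000,y*1000,z*1000,(c['depth']>0)
E
python3 - <<'E'
from st import *
st()
c,x,y,z,ok=pts('wrist')
m=ok&(abs(x)<90)&(abs(y)<25)&(z>-5)&(z<60)
for zz in range(0,60,6):
    w=m&(z>=zz)&(z<zz+6)
    for lo,hi in ((-70,-35),(-35,25)):
        k=w&(x>lo)&(x<hi)
        if k.sum()>3: print(zz,(lo,hi),k.sum(),'x',x[k].min().round(),x[k].max().round(),'y',y[k].min().round(),y[k].max().round(),np.median(y[k]).round(1))
f=c['frame'][:,:,::-1];cs=cap('side')
cv2.imwrite('pics/m4.png',np.hstack([cv2.resize(cs['frame'][70:190,150:270,::-1],(400,400)),cv2.resize(f[80:280,156:356],(400,400))]))
E
```

```text
t 9.7667 eye rel seat x,y,z mm [-43.8  -1.6  32.3] F [ 0.25 -0.32 -2.53] open 0.0139 rot err [-0.04 -0.02 -0.07]
0 (-70, -35) 204 x -46.0 -41.0 y -24.0 22.0 15.7
0 (-35, 25) 314 x -9.0 8.0 y -3.0 3.0 0.2
6 (-70, -35) 245 x -46.0 -42.0 y -24.0 21.0 15.6
6 (-35, 25) 261 x -21.0 14.0 y -3.0 3.0 0.1
12 (-70, -35) 268 x -46.0 -41.0 y -24.0 21.0 -18.3
12 (-35, 25) 218 x -26.0 15.0 y -3.0 3.0 0.1
18 (-70, -35) 441 x -46.0 -40.0 y -23.0 21.0 12.0
18 (-35, 25) 396 x -27.0 16.0 y -3.0 3.0 -0.1
24 (-70, -35) 658 x -46.0 -40.0 y -19.0 16.0 2.4
24 (-35, 25) 149 x 11.0 15.0 y -3.0 3.0 0.0
30 (-70, -35) 1362 x -46.0 -40.0 y -15.0 13.0 -1.2
30 (-35, 25) 133 x 7.0 13.0 y -3.0 3.0 -0.0
36 (-70, -35) 10 x -44.0 -42.0 y -3.0 -1.0 -1.5
36 (-35, 25) 46 x 1.0 11.0 y -3.0 3.0 -0.3
42 (-35, 25) 135 x -4.0 3.0 y -3.0 3.0 -0.2
48 (-35, 25) 328 x -5.0 0.0 y -3.0 3.0 0.0
54 (-35, 25) 15 x -5.0 -3.0 y -2.0 2.0 -0.0
```

View pics/m4.png

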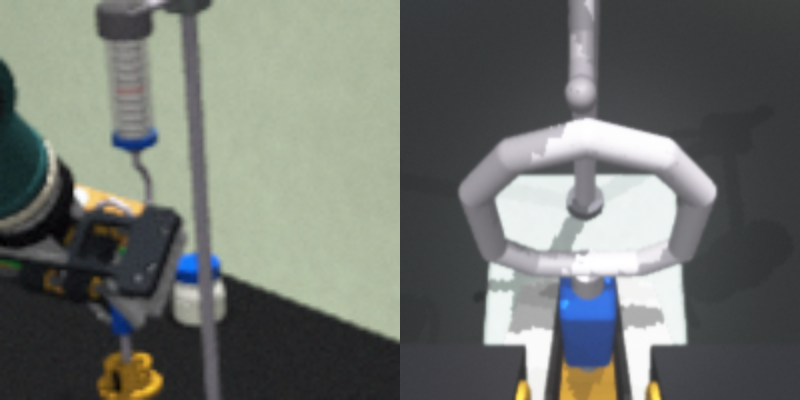

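Side crop: gripper sits behind and below the balance, with the hook's shank visible at (145,175). Wrist crop: the hook tip (580,95) appears just beyond the eye's top wire, centred. The wrist cloud confirms the seat to about 1 mm. Entering now.

Request:
servo_tool --series '[[[0.0022,-0.0001,0.0019,0,0,0,0.0],[0.0022,-0.0001,0.0019,0,0,0,0.0],[0.0022,-0.0001,0.0019,0,0,0,0.0],[0.0022,-0.0001,0.0019,0,0,0,0.0],[0.0022,-0.0001,0.0019,0,0,0,0.0],[0.0022,-0.0001,0.0019,0,0,0,0.0],[0.0022,-0.0001,0.0019,0,0,0,0.0],[0.0022,-0.0001,0.0019,0,0,0,0.0],[0.0022,-0.0001,0.0019,0,0,0,0.0],[0.0022,-0.0001,0.0019,0,0,0,0.0],[0.0022,-0.0001,0.0019,0,0,0,0.0],[0.0022,-0.0001,0.0019,0,0,0,0.0],[0,0,0,0,0,0,0.0],[0,0,0,0,0,0,0.0]]]'

```text
clock: 11.03
tcp_pos: [0.5721, 0.119, 0.1999]
tool_rot: [0.926, 0.16, 0.337, -0.058]
force: [1.1, 0.1, -2.6]
opening: 0.0139
grasp_force: 30.0
```

```bash
python3 - <<'E'
from st import *
st()
c,x,y,z,ok=pts('wrist')
m=ok&(abs(x)<40)&(abs(y)<28)&(z>0)&(z<60)
for zz in range(0,60,6):
    for n,k in (('hook',abs(y)<4),('sides',abs(y)>10)):
        k=k&m&(z>=zz)&(z<zz+6)
        if k.sum()>3: print(zz,n,k.sum(),'x',np.percentile(x[k],[2,50,98]).round(),'y',y[k].min().round(),y[k].max().round())
E
```

```text
t 11.0333 eye rel seat x,y,z mm [-9.  -0.5 31.8] F [ 1.13  0.09 -2.64] open 0.0139 rot err [-0.05 -0.01 -0.07]
0 hook 426 x [-8. -1.  5.] y -3.0 3.0
0 sides 212 x [-11. -10.  -8.] y -23.0 22.0
6 hook 202 x [-16. -11.  12.] y -3.0 3.0
6 sides 244 x [-11. -10.  -8.] y -23.0 22.0
12 hook 223 x [-19.  11.  14.] y -3.0 3.0
12 sides 284 x [-11. -10.  -7.] y -23.0 23.0
18 hook 475 x [-26. -22.  14.] y -3.0 3.0
18 sides 442 x [-11. -10.  -7.] y -22.0 22.0
24 hook 129 x [-10.  13.  15.] y -4.0 4.0
24 sides 600 x [-11.  -9.  -6.] y -27.0 26.0
30 hook 508 x [-11.  -9.  -5.] y -4.0 4.0
30 sides 320 x [-40. -39.  -6.] y -28.0 28.0
42 hook 124 x [-4. -3. -1.] y -3.0 3.0
48 hook 97 x [-4. -3. -2.] y -3.0 3.0
```

Request:
servo_tool --series '[[[-0.0017,0,0.0021,0,0,0,0.0],[-0.0017,0,0.0021,0,0,0,0.0],[-0.0017,0,0.0021,0,0,0,0.0],[-0.0017,0,0.0021,0,0,0,0.0],[-0.0017,0,0.0021,0,0,0,0.0],[-0.0017,0,0.0021,0,0,0,0.0],[0.0013,0,0.0011,0,0,0,0.0],[0.0013,0,0.0011,0,0,0,0.0],[0.0013,0,0.0011,0,0,0,0.0],[0.0013,0,0.0011,0,0,0,0.0],[-0.0013,0,0.0015,0,0,0,0.0],[-0.0013,0,0.0015,0,0,0,0.0],[-0.0013,0,0.0015,0,0,0,0.0],[0,0,0,0,0,0,0.0],[0,0,0,0,0,0,0.0]]]'

```text
clock: 12.33
tcp_pos: [0.5785, 0.1213, 0.1774]
tool_rot: [0.926, 0.16, 0.337, -0.058]
force: [0.2, 0.5, -3.1]
opening: 0.0138
grasp_force: 30.0
```

```bash
python3 - <<'E'
from st import *
st()
c,x,y,z,ok=pts('wrist')
k=ok&(abs(y)<4)&(abs(x)<40)&(z>0)&(z<60)
print('eye/hook', [(zz,(k&(z>=zz)&(z<zz+6)).sum(),np.percentile(x[k&(z>=zz)&(z<zz+6)],[2,98]).round()) for zz in range(0,54,6) if (k&(z>=zz)&(z<zz+6)).sum()>3])
cs=cap('side')
cv2.imwrite('pics/m5.png',np.hstack([cv2.resize(cs['frame'][70:190,150:270,::-1],(400,400)),cv2.resize(c['frame'][80:280,156:356,::-1],(400,400))]))
E
```

```text
t 12.3333 eye rel seat x,y,z mm [-2.3 -0.5  9.3] F [ 0.21  0.52 -3.06] open 0.0138 rot err [-0.05 -0.02 -0.05]
eye/hook [(0, np.int64(336), array([-9.,  7.])), (6, np.int64(1026), array([-15.,  10.])), (12, np.int64(487), array([-18.,  14.])), (18, np.int64(816), array([-26.,  14.])), (24, np.int64(262), array([11., 15.])), (30, np.int64(224), array([ 8., 12.])), (36, np.int64(10), array([7., 9.])), (42, np.int64(296), array([-4., -1.])), (48, np.int64(891), array([-4., -1.]))]
```

View pics/m5.png

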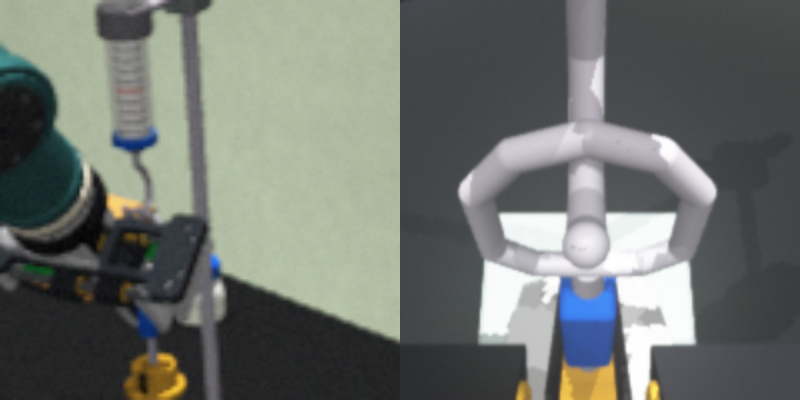

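Wrist crop: the hook tip (587,240) is on the near side of the eye, with the eye's top wire (585,140) inside the bowl. Next: draw down slowly.

Request:
servo_tool --series '[[[-0.0008,0,0.001,0,0,0,0.0],[-0.0008,0,0.001,0,0,0,0.0],[-0.0013,0,0.0015,0,0,0,0.0],[-0.0017,0,0.002,0,0,0,0.0],[-0.0017,0,0.002,0,0,0,0.0],[-0.0017,0,0.002,0,0,0,0.0],[-0.0017,0,0.002,0,0,0,0.0],[-0.0017,0,0.002,0,0,0,0.0],[-0.0017,0,0.002,0,0,0,0.0],[-0.0017,0,0.002,0,0,0,0.0],[-0.0017,0,0.002,0,0,0,0.0],[-0.0017,0,0.002,0,0,0,0.0],[-0.0017,0,0.002,0,0,0,0.0],[-0.0017,0,0.002,0,0,0,0.0],[-0.0017,0,0.002,0,0,0,0.0]]]'

```text
clock: 13.68
tcp_pos: [0.579, 0.1212, 0.1423]
tool_rot: [0.926, 0.16, 0.338, -0.058]
force: [-0.0, 0.8, 1.5]
opening: 0.0136
grasp_force: 30.0
```

```bash
python3 - <<'E'
from st import *
st()
E
```

```text
t 13.6833 eye rel seat x,y,z mm [ -1.9  -0.7 -25.8] F [-0.03  0.77  1.47] open 0.0136 rot err [-0.08  0.09 -0.06]
```

Request:
servo_tool --series '[[[-0.0013,0,0.0015,0,0,0,0.0],[-0.0013,0,0.0015,0,0,0,0.0],[-0.0013,0,0.0015,0,0,0,0.0],[-0.0008,0,0.001,0,0,0,0.0],[0,0,0,0,0,0,0.0],[0,0,0,0,0,0,0.0]]]'

```text
clock: 14.18
tcp_pos: [0.5787, 0.1212, 0.1349]
tool_rot: [0.926, 0.16, 0.338, -0.058]
force: [0.6, -0.1, 2.8]
opening: 0.0136
grasp_force: 30.0
```

```bash
python3 - <<'E'
from st import *
st()
c,x,y,z,ok=pts('wrist')
k=ok&(abs(y)<4)&(abs(x)<12)&(z>-60)&(z<60)
print([(zz,(k&(z>=zz)&(z<zz+4)).sum(),np.percentile(x[k&(z>=zz)&(z<zz+4)],[2,98]).round()) for zz in range(-56,30,4) if (k&(z>=zz)&(z<zz+4)).sum()>3])
E
```

```text
t 14.1833 eye rel seat x,y,z mm [ -2.1  -0.7 -33.2] F [ 0.6  -0.06  2.79] open 0.0136 rot err [-0.07  0.05 -0.06]
[(-40, np.int64(97), array([-8.,  6.])), (-36, np.int64(656), array([-11.,   8.])), (-32, np.int64(677), array([-11.,  11.])), (-28, np.int64(205), array([ 9., 12.])), (-24, np.int64(124), array([11., 12.])), (-20, np.int64(62), array([11., 12.])), (-16, np.int64(34), array([11., 12.])), (-12, np.int64(136), array([10., 12.])), (-8, np.int64(178), array([ 8., 12.])), (-4, np.int64(34), array([7., 9.])), (4, np.int64(339), array([-4., -1.])), (8, np.int64(635), array([-4., -1.])), (12, np.int64(480), array([-4., -1.]))]
```

Request:
servo_tool --series '[[[0,0,0,0,0,0,0],[0,0,0,0,0,0,0],[0,0,0,0,0,0,0],[0,0,0,0,0,0,0],[0,0,0,0,0,0,0],[0,0,0,0,0,0,0],[0,0,0,0,0,0,0],[0,0,0,0,0,0,0],[0,0,0,0,0,0,0],[0,0,0,0,0,0,0],[0,0,0,0,0,0,0],[0,0,0,0,0,0,0],[0,0,0,0,0,0,0],[0,0,0,0,0,0,0],[0,0,0,0,0,0,0]]]'

```text
clock: 15.48
tcp_pos: [0.5785, 0.1211, 0.1346]
tool_rot: [0.926, 0.16, 0.337, -0.058]
force: [1.3, 0.4, 2.9]
opening: 0.0138
grasp_force: 30.0
```

```bash
python3 - <<'E'
from st import *
st()
for i in range(4): cap('side'); s=r.sense(); print(np.round(s['force'],2))
E
```

```text
t 15.4833 eye rel seat x,y,z mm [ -2.3  -0.7 -33.5] F [1.28 0.44 2.93] open 0.0138 rot err [-0.06  0.02 -0.06]
[2.2  0.04 2.54]
[2.07 0.71 2.37]
[2.25 0.77 1.97]
[2.41 0.58 1.98]
```

Request:
servo_tool --series '[[[0.0006,0,-0.0008,0,0,0,0],[0.0013,0,-0.0015,0,0,0,0],[0.0013,0,-0.0015,0,0,0,0],[0.0013,0,-0.0015,0,0,0,0],[0.0013,0,-0.0015,0,0,0,0],[0.0013,0,-0.0015,0,0,0,0],[0.0013,0,-0.0015,0,0,0,0],[0.0013,0,-0.0015,0,0,0,0],[0.0013,0,-0.0015,0,0,0,0],[0.0013,0,-0.0015,0,0,0,0],[0.0006,0,-0.0008,0,0,0,0],[0,0,0,0,0,0,0],[0,0,0,0,0,0,0],[0,0,0,0,0,0,0]]]'

```text
clock: 16.85
tcp_pos: [0.5784, 0.1213, 0.1541]
tool_rot: [0.926, 0.16, 0.337, -0.058]
force: [-0.1, -0.4, -1.0]
opening: 0.0137
grasp_force: 30.0
```

```bash
python3 - <<'E'
from st import *
F=[]
for i in range(8): cap('side'); F.append(r.sense()['force'])
print(np.mean(F,0),np.std(F,0)); st()
c,x,y,z,ok=pts('wrist')
k=ok&(abs(y)<4)&(abs(x)<12)&(z>-60)&(z<60)
print([(zz,(k&(z>=zz)&(z<zz+4)).sum(),np.percentile(x[k&(z>=zz)&(z<zz+4)],[2,98]).round()) for zz in range(-40,40,4) if (k&(z>=zz)&(z<zz+4)).sum()>3])
E
```

```text
[-0.38673419 -0.55094989 -0.06252855] [0.64394665 0.29221555 0.55760367]
t 17.25 eye rel seat x,y,z mm [ -2.3  -0.6 -13.8] F [-0.65 -0.7  -0.76] open 0.0135 rot err [-0.05 -0.01 -0.06]
[(-20, np.int64(167), array([-8.,  6.])), (-16, np.int64(706), array([-11.,   8.])), (-12, np.int64(565), array([-11.,  11.])), (-8, np.int64(171), array([ 9., 12.])), (-4, np.int64(113), array([10., 12.])), (0, np.int64(58), array([11., 12.])), (4, np.int64(32), array([11., 12.])), (8, np.int64(137), array([ 9., 12.])), (12, np.int64(174), array([ 7., 11.])), (16, np.int64(6), array([7., 8.])), (20, np.int64(5), array([-3., -2.])), (24, np.int64(440), array([-4., -1.])), (28, np.int64(660), array([-4., -1.])), (32, np.int64(351), array([-5., -1.]))]
```

Request:
servo_tool --series '[[[0,0,0,0,0,0,0.0],[0,0,0,0,0,0,0.0],[0,0,0,0,0,0,0.0],[0,0,0,0,0,0,0.0],[0,0,0,0,0,0,0.0],[0,0,0,0,0,0,0.014],[0,0,0,0,0,0,0.015],[0,0,0,0,0,0,0.016],[0,0,0,0,0,0,0.018],[0,0,0,0,0,0,0.02],[0,0,0,0,0,0,0.025],[0,0,0,0,0,0,0.03],[0,0,0,0,0,0,0.04],[0,0,0,0,0,0,0.05],[0,0,0,0,0,0,0.05]]]' --force 4

```text
clock: 18.55
tcp_pos: [0.5786, 0.1212, 0.1545]
tool_rot: [0.926, 0.16, 0.337, -0.058]
force: [0.4, -0.1, 0.3]
opening: 0.0467
grasp_force: 0.0
```

```bash
python3 - <<'E'
from st import *
st()
for i in range(4):
    c,x,y,z,ok=pts('wrist')
    k=ok&(abs(y)>8)&(abs(y)<25)&(abs(x)<25)&(z>-45)&(z<0)
    h=cv2.cvtColor(c['frame'],cv2.COLOR_RGB2HSV)
    b=(h[...,0]>105)&(h[...,0]<125)&(h[...,1]>150)&(abs(x)<30)&(abs(y)<30)&ok
    print('eye x,y',x[k].mean().round(1),y[k].mean().round(1),z[k].max().round(1),'grip',x[b].mean().round(1),y[b].mean().round(1),z[b].max().round(1))
    for _ in range(3): cap('side')
cv2.imwrite('pics/w6.png',c['frame'][:,:,::-1]);st()
E
```

```text
t 18.55 eye rel seat x,y,z mm [ -2.2  -0.6 -13.6] F [ 0.43 -0.09  0.25] open 0.0467 rot err [-0.06  0.01 -0.06]
eye x,y -2.5 0.0 -13.3 grip -6.3 0.5 -74.5
eye x,y -2.5 -0.1 -13.3 grip -6.4 0.5 -74.4
eye x,y -2.5 -0.2 -13.4 grip -6.4 0.5 -74.3
eye x,y -2.5 -0.1 -13.5 grip -6.4 0.5 -74.3
t 19.35 eye rel seat x,y,z mm [ -2.2  -0.6 -13.7] F [0.7  0.85 0.01] open 0.0498 rot err [-0.06  0.01 -0.06]
```

View pics/w6.png

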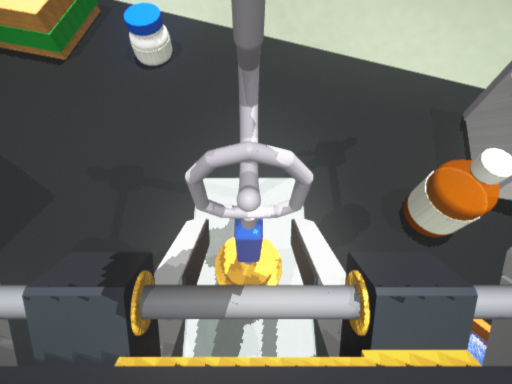

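The carrier hangs still on the hook (eye (249,180), tip (248,200), grip (249,240)) with both fingers clear of it (about x=195 and 310). Next: retreat straight back along the tool axis.

Request:
servo_tool --series '[[[0,0,-0.005,0,0,0,0.05],[0,0,-0.005,0,0,0,0.05],[0,0,-0.01,0,0,0,0.05],[0,0,-0.015,0,0,0,0.05],[0,0,-0.015,0,0,0,0.05],[0,0,-0.015,0,0,0,0.05],[0,0,-0.015,0,0,0,0.05],[0,0,-0.015,0,0,0,0.05],[0,0,-0.01,0,0,0,0.05],[0,0,-0.01,0,0,0,0.05],[0,0,-0.005,0,0,0,0.05],[0,0,0,0,0,0,0.05],[0,0,0,0,0,0,0.05],[0,0,0,0,0,0,0.05]]]'

```text
clock: 20.52
tcp_pos: [0.5057, 0.0955, 0.2453]
tool_rot: [0.926, 0.16, 0.337, -0.058]
force: [-0.2, 1.0, -0.9]
opening: 0.05
grasp_force: 0.0
```

```bash
python3 - <<'E'
from st import *
st()
for i in range(4):
    c,x,y,z,ok=pts('wrist')
    k=ok&(abs(y)>8)&(abs(y)<25)&(abs(x)<15)&(z>-45)&(z<0)
    h=cv2.cvtColor(c['frame'],cv2.COLOR_RGB2HSV)
    b=(h[...,0]>105)&(h[...,0]<125)&(h[...,1]>150)&(abs(x)<30)&(abs(y)<30)&ok
    print('eye x,y',x[k].mean().round(1),y[k].mean().round(1),z[k].max().round(1),'grip',x[b].mean().round(1),y[b].mean().round(1),z[b].max().round(1))
    for _ in range(3): cap('side')
print(r.sense()['clock'],r.sense()['dq'].round(4) if hasattr(r.sense()['dq'],'round') else '')
E
```

```text
t 20.5167 eye rel seat x,y,z mm [-79.4  -0.4  77.3] F [-0.19  1.01 -0.93] open 0.05 rot err [-0.03 -0.07 -0.04]
eye x,y -2.5 -0.2 -13.2 grip -13.2 -0.2 75.9
eye x,y -2.4 -0.2 -12.6 grip -13.2 -0.2 75.9
eye x,y -2.5 0.1 -13.3 grip -13.2 -0.2 77.2
eye x,y -2.5 -0.1 -13.9 grip -13.2 -0.2 77.5
21.3167 [ 0.0001  0.0015  0.001   0.0007  0.0019 -0.0004]
```

```bash
python3 -c "
from bench import r
print(r.close_job())"
```

```text
the job is handed in; nothing more can be done
None
```

The blue carrier was hung on the balance hook, drawn down to about half scale (0.04 m) and held there for over a second. It was then eased back up and let go, and the job was handed in at about 21 s with the carrier hanging still and the gripper clear.

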